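# Present the bead dish from the sorting tray

### The job

The blue kit drawer hangs open over the lipped tray: push it fully home first. Then lift the white ring dish with its loose brass bead by its two lugs and, in the air in front of the cabinet, turn it a quarter turn anticlockwise (seen from above) so that its bronze lug points straight out from the cabinet face, always keeping the dish level and the bead in the middle, and without touching the bead or disturbing the buckle, toggle and two buttons. Finish still holding the dish, level and still, at least 10 cm above the tray.

Things in the scene. Friction and masses are not known exactly. Their poses are not given: they have to be found in the camera images.
- cabinet: grey steel sorting cabinet, fixed, 160 deep (x) x 420 wide (y) x 190 high mm; tray and slide are part of it; place and yaw vary. Origin: on the counter at the foot of the middle of its front face; +x points into the cabinet, -x straight out of its face (roughly towards the robot), y along the face, z up
- tray (a point): middle of the tray floor, 4 mm above the counter, in front of the cabinet; inside 220 mm (cabinet's x) x 392 mm (y); lip 14 mm above the counter, 4 mm thick
- slide_foot (a point): lower end of the aluminium slide, 30 mm above the counter; the slide is 96 mm wide and rises from here to the cabinet face, 155 mm above the counter
- drawer (a joint): opening of the blue kit drawer in m: 0 is fully home at its stop, grows as it comes out along the cabinet's -x; starts 0.07 to 0.12. About 2 N of friction keeps it where left. Front 226 wide x 66 high mm, 114 to 180 mm above the counter, centred at the cabinet's y = +65; shut, its face is 6 mm out from the cabinet's. It overhangs the dish while open
- drawer_handle (a point): middle of the drawer's steel bar handle, 155 mm above the counter: round bar of about 10 mm, 100 mm long along the cabinet's y, 35 mm out from the drawer front; moves with the drawer. It can be pushed from its outer side with closed fingers pointing down, or the front can be pushed instead.
- dish: white footed ring dish, loose, about 90 g, 33 mm high, bowl 54 mm across, on the tray floor. Origin: centre of its underside; z up. Grip it from above across its two flat lugs on its x axis: outer faces 62 mm apart, 26 mm wide, 14 to 32 mm above the underside. Bronze lug at +x: starts within 0.3 rad of the cabinet's +y, ends along its -x
- dish_lug (a point): middle of the outer face of the dish's bronze lug, 31 mm from the dish axis, 23 mm above the underside
- dish_centre (a point): point on the dish axis 24.2 mm above the underside, where the bead's centre is when it lies in the middle. The inside is a shallow funnel sloping 0.22 rad to the middle, lowest point 17 mm above the underside, rim at 33 mm
- bead_center (a point): centre of the loose brass bead, 14 mm diameter, 12 g, rolling freely in the dish
- bead: the brass bead (its origin turns with it; use point bead_center)
- buckle: bronze coat buckle, loose bystander, 48 x 42 x 5 mm, in the tray by the slide; origin centre of underside
- toggle: olive toggle, loose bystander, 40 x 14 x 10 mm, in the tray by the slide; origin centre of underside
- button1: tin uniform button, loose bystander, 22 mm diameter, 6.5 mm high; origin centre of underside
- button2: second tin uniform button, as the first
Things that resemble listed ones, but are neither listed nor needed, are in the scene too. What is meant by the dish is not green, pink or turquoise, and is the larger of those in its own colour.

How it is judged:
By the outcome, as a careful person would: the job done as asked, in the order asked, and still so for the second after the job is handed in, while the arm keeps its last pose, push and grip.
It also fails if it takes over 58 s, if anything falls off the work surface, if the arm or the gripper's body presses on something with over 40 N, if the wrist force passes 120 N, or if a joint passes its speed limit or range.

### The arm

A 7-joint arm with a two-finger parallel gripper is mounted at the origin on the work surface. World frame = base frame: x ahead of the robot, y to its left, z up, the work surface at z = 0. Lengths are in m, angles in rad, forces in N, time in s.
With the tool pointing down it reaches from about 0.4 to 0.85 m from the base axis. Payload 10.4 kg.
Tool frame: the origin (TCP) lies at the very end of the fingers, on their centre line; the grasp point (between the pads) lies 19 mm behind it (manip.grip_point_offset is the z of the grasp point in the tool frame, in m); z points along the fingers, y is the direction in which the jaws open and shut (so a half turn about z gives the same grasp; the last joint's range is limited). The gripper opens to 85 mm and grips with 20 to 120 N. Pads are 22 mm wide; open, the fingers measure 114 mm over their backs; the gripper's body (76 mm by 85 mm) begins 54 mm behind the grasp point. The pads swing forward as they close: fully open they stand 13 mm farther back than shut.
Start: joints at [-1.218, 0.332, -0.065, 1.46, 0.022, 1.35, -0.088], TCP at [0.229, 0.581, 0.231] pointing down, gripper open.
Joint ranges: [-2.6, 2.6], [-0.5, 2.12], [-1.47, 1.34], [0.16, 2.42], [-1.27, 4.41], [0.06, 2.06], [-2.6, 2.6]. Speed limits (rad/s): [2.22, 2.22, 2.79, 2.79, 3.14, 3.14, 3.14].

### API

Orientations are given as a unit quaternion [x, y, z, w].
In Python, from workcell import manip, camera, get_calibration, hand_in gives the robot as it stands.
- The arm moves only by the shell command python3 -m pendant 'ROWS' [FORCE]. ROWS is JSON, a list of rows, each a list of 5 numbers: the shift along the tool's x, y, z in units of 40 mm (1.0 is 40 mm), then the turn about the tool's z in units of 6 degrees (1.0 is 6 degrees), then the closure, from 0 (fully open) to 1 (shut). A call has 1 to 5 rows; each row is the pose to reach, as a shift and turn from the pose commanded when the call began, along the tool's axes at that moment; what a row does not reach only later rows make up. A row lasts 1/8 s, in which the tool goes at most 62.5 mm and 10.7 degrees, less where a joint would pass 70% of its speed; a pose out of reach is approached as far as the arm can. A call with a gripper value outside its range is refused whole. The fingers move at their own pace and stop on an object; FORCE is the grip in N (left out, the last holds). Time passes only in rows, so rows that repeat a pose let the fingers close. It gives the time, the measured TCP pose, the force and the opening at its end, in the units of the state.
- manip.get_obs(): the state, without advancing time (a new reading comes with each control period).
- camera(name): name is "side" or "top"; returns (picture, depth): 400x640x3 uint8, red, green, blue; 400x640 float32, m along the optical axis (not along the pixel's ray), 0 where there is no reading.
- get_calibration(name): a dict with "vfov" (degrees; the focal length in pixels is half the picture's height over the tangent of half this angle, whatever the lens; pixels are square), "cx", "cy" (the principal point, pixels), "position" and "rotation" of the camera in the world. Camera axes: x right, y down, z forward; pixel columns grow to the right and rows downward; lengths in m; the calibration is good to about 2 mm. A picture is of the moment at which its call begins. get_calibration takes no time and is no camera call.
- hand_in(): hands the job in, once; it reports no verdict.
The state is a dict: "clock": time; "joint_pos": joint angles; "joint_velocities": joint speeds; "tau": joint torques, N m; "position": TCP position; "ee_rot": TCP orientation; "ft_force": force on the tool from outside, world axes, zero at the start; "torque": the same for the moment, N m; "grip_width": opening from 0.0 (shut) to 1.0 (fully open).
Only numpy, scipy, OpenCV 4.12 (cv2) and the standard library are available. Lean on these libraries where they do the work, as an engineer would, in place of code of your own. Each camera call takes 0.05 s, during which the arm holds its last target.

## Working session

There is one attempt and no reset: what is moved stays moved. The work goes in short steps, Python scripts to look and compute and a shell command to move; the robot and the scene stay as the last step left them, time stands still between calls to the robot, and variables do not carry over. Pictures are saved under pics/ and viewed, and the job is handed in when it is done.

```bash
ls; mkdir -p pics
cat > h.py <<'E'
import numpy as np, cv2
from workcell import manip, camera, get_calibration
from scipy.spatial.transform import Rotation as R
def snap(name,fn):
    p,d=camera(name); cv2.imwrite('pics/'+fn+'.png',p[...,::-1]); np.savez('pics/'+fn+'.npz',p=p,d=d); return p,d
def rotm(c):
    r=np.array(c['rotation'],float)
    return r if r.shape==(3,3) else R.from_quat(r).as_matrix()
def cloud(name,d):
    c=get_calibration(name); f=200/np.tan(np.radians(c['vfov'])/2)
    v,u=np.mgrid[0:400,0:640]
    P=np.stack([(u-c['cx'])/f*d,(v-c['cy'])/f*d,d],-1)
    return P@rotm(c).T+np.array(c['position'])
def tosee(fn):
    z=np.load('pics/'+fn+'.npz'); return z['p'],z['d']
E
python3 - <<'E'
from h import *
for n in('side','top'):
    print(get_calibration(n)); snap(n,n+'0')
o=manip.get_obs(); print(o, manip.grip_point_offset)
E
```

```text
pics
{'vfov': 53.30200144113469, 'cx': 317.6487326955307, 'cy': 196.73921292384537, 'position': array([0.42071442, 0.57107476, 0.64607777]), 'rotation': array([-0.0521106 ,  0.92234086, -0.38259237,  0.01396081])}
{'vfov': 49.82937184931954, 'cx': 315.1556951493166, 'cy': 198.55179810194898, 'position': array([0.33953196, 0.06883121, 0.89320607]), 'rotation': array([ 0.71238151, -0.69604985,  0.07173503, -0.05367756])}
{'clock': 0.1, 'joint_pos': array([-1.21758094,  0.3327929 , -0.06471124,  1.46085226,  0.0215756 ,
        1.3499248 , -0.08850904]), 'joint_velocities': array([-1.16982435e-04, -1.59386224e-03, -9.85035382e-04, -1.48348007e-03,
        6.23296349e-05,  9.90227936e-05, -5.20172438e-04]), 'tau': array([ 1.35007609e-03, -6.26741195e+01,  4.90357191e-02, -3.92424917e+01,
        1.63321698e-02,  6.94601287e-03, -2.59588541e-05]), 'position': array([0.22925815, 0.58106532, 0.23060779]), 'ee_rot': array([ 1.86796254e-01,  9.82398467e-01, -6.33037604e-04, -1.04148009e-04]), 'ft_force': array([-0.40430457, -0.14978906, -0.10558487]), 'torque': array([-0.03861916, -0.00588235, -0.0321151 ]), 'grip_width': 0.9961887487410616} -0.0187
```

View pics/side0.png

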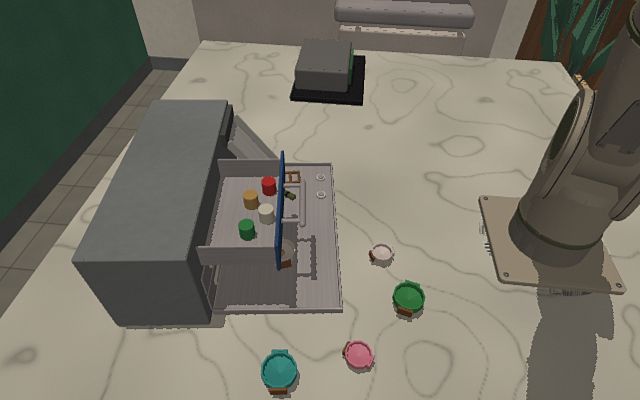

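View pics/top0.png

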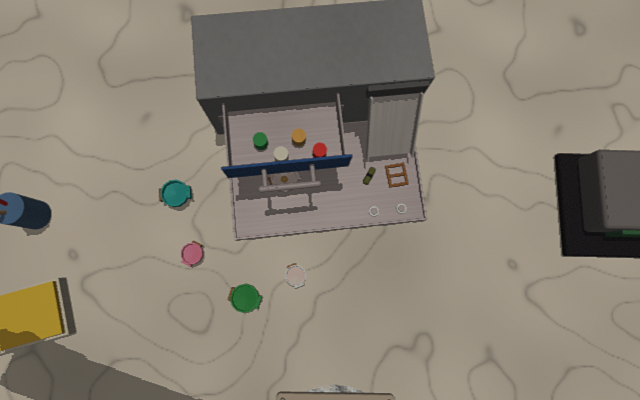

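The side view shows the drawer open (blue front near 281,210) and the white dish half hidden under it near (287,255). The top view shows the drawer front along (222,170)-(350,160), the handle near (290,185) and the dish peeking out around (284,180). The decoy dishes are outside the tray.

Run:
```python
from h import *
p,d=tosee('top0'); P=cloud('top',d)
for n,(u,v) in dict(trayR=(300,226),trayfloor=(330,222),lipL=(237,238),lipR=(424,219),roofFL=(201,99),roofFR=(430,72),roofBL=(195,18),counter=(400,300),dr=(290,165),bar=(290,187)).items():
    print(n,P[v,u].round(4))
hsv=cv2.cvtColor(p,cv2.COLOR_RGB2HSV)
# drawer front: blue
b=(hsv[...,0]>100)&(hsv[...,0]<125)&(hsv[...,1]>120)&(P[...,0]>0.3)&(d>0)&(P[...,2]>.1)
Q=P[b]; print('blue',len(Q),Q.min(0),Q.max(0))
T=Q[Q[:,2]>.172]; print(len(T)); print(cv2.fitLine(T[:,:2].astype(np.float32),cv2.DIST_L2,0,.01,.01).ravel(),T.mean(0), T[T[:,1].argmin()],T[T[:,1].argmax()])
# roof
m=(abs(P[...,2]-.19)<.008)&(P[...,0]>.5)
cnt=P[m][:,:2].astype(np.float32); r=cv2.minAreaRect(cnt); print('roof',r,cv2.boxPoints(r))
# tray floor
m=(abs(P[...,2]-.014)<.003)&(P[...,0]>.3)&(P[...,0]<.6)&(abs(P[...,1])<.5)
# handle
yy,xx=np.mgrid[0:400,0:640]
m=(P[...,2]>.13)&(P[...,2]<.175)&(~b)&(yy>172)&(yy<200)&(xx>240)&(xx<340)
Q=P[m]; print('handle',len(Q),Q.mean(0),Q.min(0),Q.max(0)); print(cv2.fitLine(Q[:,:2].astype(np.float32),cv2.DIST_HUBER,0,.01,.01).ravel())
for n in('side0','top0'):
    im=tosee(n)[0]; c=im[130:290,190:350] if n[0]=='s' else im[90:250,200:440]
    cv2.imwrite('pics/z'+n+'.png',cv2.resize(c[...,::-1],None,fx=3.3,fy=3.3,interpolation=cv2.INTER_CUBIC))
```

```text
trayR [0.4412 0.078  0.0007]
trayfloor [0.4509 0.0157 0.0019]
lipL [0.4124 0.2055 0.0111]
lipR [ 0.4604 -0.1786  0.0136]
roofFL [0.6358 0.2526 0.1873]
roofFR [ 0.6983 -0.1461  0.1898]
roofBL [0.7872 0.2729 0.1894]
counter [ 0.2949 -0.1297 -0.0018]
dr [0.5284 0.0965 0.1661]
bar [0.4913 0.0956 0.1567]
blue 1240 [ 0.5138018  -0.00809585  0.1207239 ] [0.54580464 0.21096706 0.18365122]
466
[ 0.12928657 -0.99160725  0.52974534  0.10268805] [0.52974536 0.10268805 0.17837661] [ 0.54344318 -0.00809585  0.18056892] [0.51645245 0.21096706 0.17944725]
roof ((0.6786924004554749, 0.05499297380447388), (0.2860182523727417, 0.41965124011039734), 7.447028636932373) [[ 0.50969416  0.24451339]
 [ 0.56408495 -0.17159814]
 [ 0.84769064 -0.13452744]
 [ 0.79329985  0.28158408]]
handle 487 [0.49560802 0.09820297 0.1585354 ] [0.48254802 0.04157854 0.15310082] [0.51729681 0.1495688  0.16271478]
[ 0.09482428 -0.995494    0.4951117   0.08556242]
```

```bash
sleep 0
```

```text
(no output)
```

View pics/zside0.png

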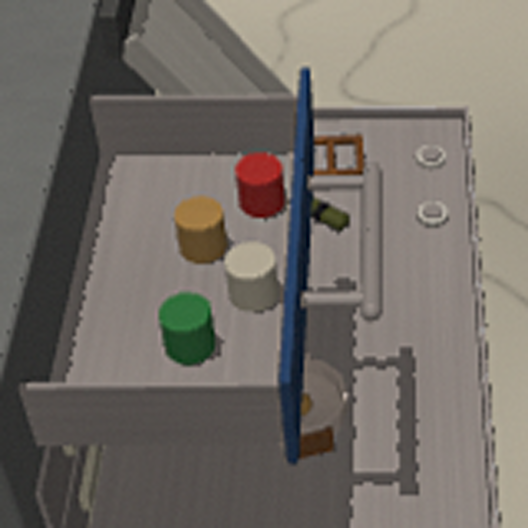

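Run:
```python
from h import *
# cabinet frame from roof only: use top + side
for n in('top','side'):
    p,d=tosee(n+'0'); P=cloud(n,d)
    m=(abs(P[...,2]-.19)<.006)&(P[...,0]>.6)&(P[...,0]<.86)&(d>0)
    hs=cv2.cvtColor(p,cv2.COLOR_RGB2HSV); m&=hs[...,1]<60
    m=cv2.morphologyEx(m.astype(np.uint8),cv2.MORPH_OPEN,np.ones((5,5)))
    k,l,s,c=cv2.connectedComponentsWithStats(m); i=1+s[1:,4].argmax()
    Q=P[l==i]; r=cv2.minAreaRect(Q[:,:2].astype(np.float32)); print(n,s[i],Q[:,2].mean(),r); print(cv2.boxPoints(r))
```

```text
top [  192     0   243   100 19563] 0.18954188106644906 ((0.7401979565620422, 0.0630253404378891), (0.1615571528673172, 0.41973209381103516), 7.329066276550293)
[[ 0.6333072   0.260872  ]
 [ 0.6868515  -0.15543082]
 [ 0.8470887  -0.13482133]
 [ 0.7935444   0.2814815 ]]
side [   72    99   155   164 15682] 0.18977592364981036 ((0.7382094860076904, 0.06308594346046448), (0.1611717939376831, 0.4225650131702423), 7.358274459838867)
[[ 0.63122755  0.26230758]
 [ 0.6853469  -0.1567775 ]
 [ 0.8451914  -0.1361357 ]
 [ 0.7910721   0.2829494 ]]
```

```bash
cat >> h.py <<'E'
YAW=np.radians(7.34); O=np.array([.6595,.0527])
CX=np.array([np.cos(YAW),np.sin(YAW)]); CY=np.array([-np.sin(YAW),np.cos(YAW)])
def c2w(x,y,z): return np.r_[O+x*CX+y*CY,z]
def w2c(P):
    P=np.asarray(P); q=P[...,:2]-O
    return np.stack([q@CX,q@CY,P[...,2]],-1)
def head(): # heading of tool y, deg
    y=R.from_quat(manip.get_obs()['ee_rot']).as_matrix()[:,1]; return np.degrees(np.arctan2(y[1],y[0]))
def go(w,heading=None):
    o=manip.get_obs(); M=R.from_quat(o['ee_rot']).as_matrix()
    s=M.T@(np.asarray(w)-o['position'])/.04
    t=0 if heading is None else -(heading-head())/6
    print('at',o['position'].round(4),'cab',w2c(o['position']).round(4),'head',round(head(),2),'clk',o['clock'],'| shift',s.round(3),'turn',round(t,2),'F',o['ft_force'].round(1),'g',round(o['grip_width'],3))
E
python3 - <<'E'
from h import *
p,d=tosee('top0'); C=w2c(cloud('top',d))
yy,xx=np.mgrid[0:400,0:640]
m=(abs(C[...,2]-.157)<.008)&(C[...,0]<-.13)&(C[...,0]>-.25)&(abs(C[...,1]-.065)<.06)
Q=C[m];print(len(Q),Q.min(0),Q.max(0)); 
m2=Q[:,0]<-.15; print(np.percentile(Q[m2],[2,50,98],axis=0))
p,d=tosee('side0'); C=w2c(cloud('side',d)); m=(abs(C[...,2]-.157)<.008)&(C[...,0]<-.15)&(C[...,0]>-.25)&(abs(C[...,1]-.065)<.06); print(np.percentile(C[m],[2,50,98],axis=0))
go(c2w(-.22,.065,.20),-82.66-0)
E
```

```text
515 [-0.16479884  0.00912387  0.15310082] [-0.13001459  0.11849335  0.16271478]
[[-0.1643419   0.01279422  0.15386442]
 [-0.15962619  0.06476675  0.15887823]
 [-0.15175912  0.11580141  0.16179835]]
[[-0.16593789  0.01615509  0.15467666]
 [-0.16068513  0.07376041  0.15914511]
 [-0.15156386  0.11919301  0.16147239]]
at [0.2293 0.5811 0.2306] cab [-0.3592  0.579   0.2306] head 68.47 clk 0.1 | shift [-9.252 -9.571  0.778] turn 25.19 F [-0.4 -0.1 -0.1] g 0.996
```

```bash
python3 -m pendant '[[-9.2,-9.5,0,8.5,1],[-9.2,-9.5,0,8.5,1],[-9.2,-9.5,0,8.5,1],[-9.2,-9.5,0,8.5,1],[-9.2,-9.5,0,8.5,1]]'
python3 -c "
from h import *
go(c2w(-.22,.065,.20),-82.66)"
```

```text
clock: 0.72
position: [0.3496, 0.2907, 0.2312]
ee_rot: [0.594, 0.805, 0.0, -0.0]
ft_force: [0.8, 0.9, 0.9]
grip_width: -0.001
at [0.3496 0.2907 0.2312] cab [-0.2769  0.2756  0.2312] head 17.16 clk 0.725 | shift [-5.432  0.505  0.777] turn 16.64 F [0.8 0.9 0.9] g -0.001
```

```bash
python3 -m pendant '[[-5.4,0.5,0.3,8.5,1],[-5.4,0.5,0.3,8.5,1],[-5.4,0.5,0.3,8.5,1],[-5.4,0.5,0.3,8.5,1],[-5.4,0.5,0.3,8.5,1]]'
python3 -c "
from h import *
go(c2w(-.22,.065,.20),-82.66)"
```

```text
clock: 1.35
position: [0.4336, 0.0901, 0.219]
ee_rot: [0.883, 0.469, -0.0, -0.0]
ft_force: [-0.5, 0.9, 0.2]
grip_width: -0.002
at [0.4336 0.0901 0.219 ] cab [-0.2193  0.066   0.219 ] head -34.1 clk 1.35 | shift [-0.03   0.003  0.476] turn 8.09 F [-0.5  0.9  0.2] g -0.002
```

```bash
python3 -m pendant '[[0,0,0.5,8.1,1],[0,0,1,8.1,1],[0,0,1.8,8.1,1],[0,0,1.8,8.1,1],[0,0,1.8,8.1,1]]'
python3 - <<'E'
from h import *
go(c2w(-.185,.065,.145),-82.66)
snap('side','side1')
E
```

```text
clock: 1.98
position: [0.4327, 0.0925, 0.1467]
ee_rot: [0.998, 0.066, -0.001, 0.0]
ft_force: [-0.0, -0.1, 0.2]
grip_width: 0.001
at [0.4327 0.0925 0.1467] cab [-0.2199  0.0685  0.1467] head -82.4 clk 1.975 | shift [0.872 0.091 0.041] turn 0.04 F [-0.  -0.1  0.2] g 0.001
```

View pics/side1.png

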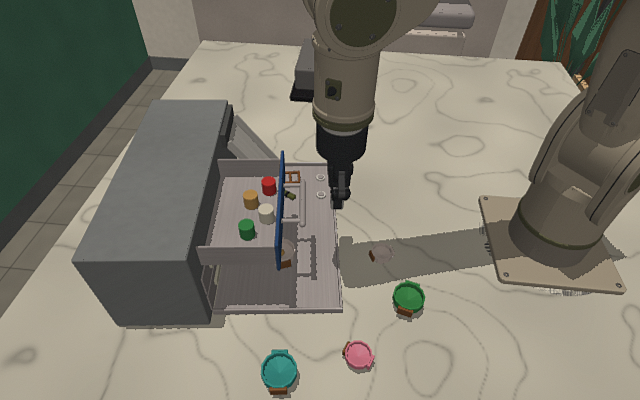

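The closed fingers stand outside the handle bar, near (340,195). I'll push along tool +x.

```bash
python3 -m pendant '[[0.5,0,0.1,0,1],[0.8,0,0.1,0,1],[1.1,0,0.1,0,1],[1.4,0,0.1,0,1],[1.8,0,0.1,0,1]]'; python3 -m pendant '[[0.4,0,0,0,1],[0.8,0,0,0,1],[1.2,0,0,0,1],[1.5,0,0,0,1],[1.8,0,0,0,1]]'
python3 - <<'E'
from h import *
go(c2w(-.057,.065,.145),-82.66)
E
```

```text
clock: 2.65
position: [0.5046, 0.1025, 0.1432]
ee_rot: [0.998, 0.069, -0.001, 0.0]
ft_force: [-1.9, -2.5, 1.9]
grip_width: -0.0
clock: 3.28
position: [0.5762, 0.1121, 0.1431]
ee_rot: [0.998, 0.068, -0.0, 0.0]
ft_force: [-3.2, -2.5, 0.2]
grip_width: -0.002
at [0.5762 0.1121 0.1431] cab [-0.075   0.0696  0.1431] head -82.15 clk 3.275 | shift [ 0.449  0.118 -0.048] turn 0.09 F [-3.2 -2.5  0.2] g -0.002
```

```bash
python3 -m pendant '[[0.2,0,0,0,1],[0.35,0,0,0,1],[0.45,0,0,0,1],[0.52,0,0,0,1],[0.52,0,0,0,1]]'
python3 - <<'E'
from h import *
go(c2w(-.057,.065,.145),-82.66)
E
```

```text
clock: 3.9
position: [0.5938, 0.115, 0.143]
ee_rot: [0.998, 0.069, -0.003, -0.0]
ft_force: [-16.2, -3.9, 9.4]
grip_width: 0.004
at [0.5938 0.115  0.143 ] cab [-0.0572  0.0702  0.143 ] head -82.14 clk 3.9 | shift [ 0.004  0.129 -0.049] turn 0.09 F [-16.2  -3.9   9.4] g 0.004
```

```bash
python3 -m pendant '[[0.04,0,0,0,1],[0.04,0,0,0,1]]'
python3 -m pendant '[[-0.5,0,0,0,1],[-1.2,0,0,0,1],[-2.2,0,0,0,1],[-3.3,0,0,0,0.2],[-4.4,0,-1,0,0.2]]'
python3 - <<'E'
from h import *
snap('side','side2');p,d=snap('top','top2')
go(c2w(-.11,.1,.145),-82.66)
E
```

```text
clock: 4.15
position: [0.5939, 0.115, 0.143]
ee_rot: [0.998, 0.069, -0.005, 0.0]
ft_force: [-25.1, -5.1, 14.1]
grip_width: -0.003
clock: 4.78
position: [0.4212, 0.0915, 0.1821]
ee_rot: [0.998, 0.069, -0.001, 0.001]
ft_force: [1.0, 1.1, 1.0]
grip_width: 0.42
at [0.423  0.0922 0.1877] cab [-0.2295  0.0694  0.1877] head -82.09 clk 4.875 | shift [ 2.988 -0.73   1.091] turn 0.1 F [0.1 0.7 0.2] g 0.596
```

View pics/side2.png

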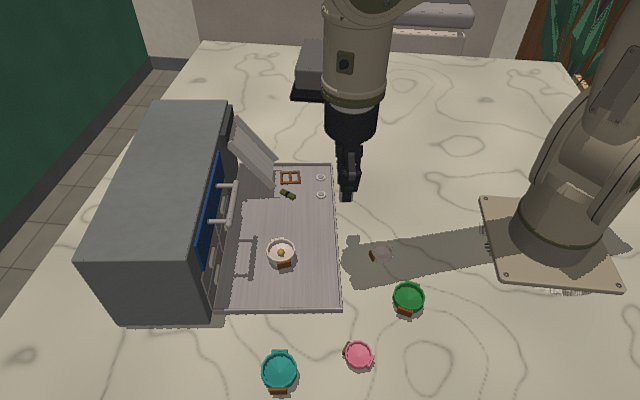

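View pics/top2.png

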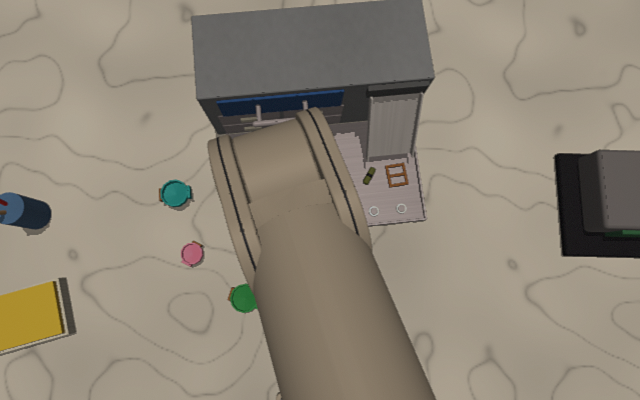

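The drawer is in, with its face flush around (213,200) in the side view. The dish is clear at (281,252) with its bronze lug at (284,264). Next I measure it.

Run:
```python
from h import *
p,d=tosee('side2'); P=cloud('side',d); C=w2c(P)
hs=cv2.cvtColor(p,cv2.COLOR_RGB2HSV).astype(int)
reg=np.zeros((400,640),bool); reg[228:285,255:310]=1
m=reg&(P[...,2]>.024)&(d>0); Q=C[m]
print(len(Q),Q.min(0).round(4),Q.max(0).round(4))
# rim: highest points ring fit
rim=Q[(Q[:,2]>.033)]; print('rim',len(rim),rim[:,2].max())
(c,r)=cv2.minEnclosingCircle(rim[:,:2].astype(np.float32)); print('rim circle',c,r)
br=m&(hs[...,0]<20)&(hs[...,1]>110); k,l,s,cc=cv2.connectedComponentsWithStats(br.astype(np.uint8)); 
for i in range(1,k):
    if s[i,4]>3: B=C[l==i]; print(s[i],cc[i],B.mean(0).round(4),B.min(0).round(4),B.max(0).round(4))
b=(hs[...,0]>100)&(hs[...,0]<125)&(hs[...,1]>120)&(C[...,0]>-.3)&(C[...,2]>.11)&(abs(C[...,0])<.1)
print('drawer face x',np.percentile(C[b][:,0],[5,50,95]), 'z',C[b][:,2].min(),C[b][:,2].max())
pt,dt=tosee('top2');Ct=w2c(cloud('top',dt))
print('floor z',np.median(C[270:300,235:250,2]))
cv2.imwrite('pics/zd2.png',cv2.resize(p[215:300,235:335,::-1],None,fx=7,fy=7,interpolation=cv2.INTER_CUBIC))
```

```text
577 [-0.144   0.0424  0.024 ] [-0.0899  0.11    0.04  ]
rim 242 0.03997209347841757
rim circle (-0.11819611489772797, 0.07575687766075134) 0.03362974897027016
[278 249   6   7  33] [280.51515152 251.93939394] [-0.1181  0.0792  0.032 ] [-0.123   0.0726  0.0255] [-0.1132  0.0832  0.036 ]
[277 259  14   9  72] [283.63888889 263.30555556] [-0.1251  0.1053  0.0316] [-0.1369  0.0985  0.0242] [-0.1129  0.11    0.0376]
drawer face x [-0.00653829 -0.0059726  -0.00232898] z 0.11534465648127934 0.18270000207237197
floor z 0.0038565281768274673
```

View pics/zd2.png

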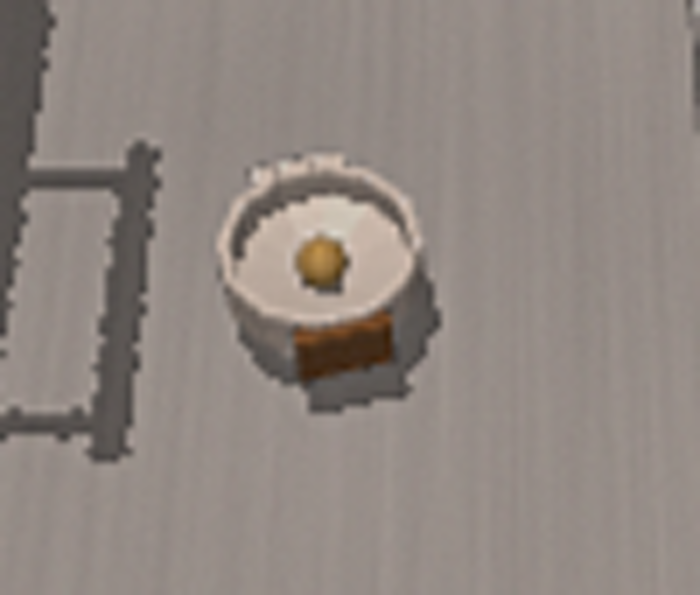

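Run:
```python
from h import *
from scipy.optimize import least_squares
p,d=tosee('side2'); P=cloud('side',d); C=w2c(P)
hs=cv2.cvtColor(p,cv2.COLOR_RGB2HSV).astype(int)
reg=np.zeros((400,640),bool); reg[228:285,255:310]=1
m=reg&(C[...,2]>.022)&(d>0)
br=m&(hs[...,0]<20)&(hs[...,1]>110); br[:257]=0
B=C[br]; B=B[B[:,2]<.034]
for sc in(.001,.002):
  f=least_squares(lambda q:(B[:,:2]@[np.cos(q[0]),np.sin(q[0])]-q[1]),[1.7,.1],loss='soft_l1',f_scale=sc); print('lug face: angle deg',np.degrees(f.x[0]),'offset',f.x[1], len(B), np.std(f.fun))
rim=C[m&(C[...,2]>.0345)&~br]
f=None
q=np.array([-.117,.077])
# outer bowl wall+rim: extents in x and y of white ring pts
ri=least_squares(lambda q:np.clip(np.hypot(*(rim[:,:2]-q[:2]).T)-q[2],-.004,.004),[-.117,.077,.025],loss='soft_l1',f_scale=.001); print('rim',ri.x,len(rim))
wall=m&~br&(C[...,2]<.033)&(np.hypot(C[...,0]+.117,C[...,1]-.077)>.024); W=C[wall]
print('wall',len(W)); ri=least_squares(lambda q:np.hypot(*(W[:,:2]-q).T)-.027,[-.117,.077],loss='soft_l1',f_scale=.001); print(ri.x)
# lug width mid
B2=C[br]; print('lug mid',B2[:,:2].mean(0),np.percentile(B2[:,0],[1,99]))
```

```text
lug face: angle deg 105.61716787655108 offset 0.13556159396603068 47 0.0006790326531798985
lug face: angle deg 105.58440883588389 offset 0.13549737957877742 47 0.0006790060045524575
rim [-0.11742728  0.07660311  0.02574121] 174
wall 113
[-0.11773672  0.07819341]
lug mid [-0.12493398  0.10539521] [-0.13692599 -0.11288512]
```

Run:
```python
from h import *
go(c2w(-.1175,.076,.12),-67.06)
```

```text
at [0.423  0.0922 0.1877] cab [-0.2295  0.0694  0.1877] head -82.09 clk 4.875 | shift [ 2.79  -0.129  1.712] turn -2.5 F [0.1 0.7 0.2] g 0.596
```

```bash
python3 -m pendant '[[1,0,0.5,-2.5,0.1],[1.9,-0.1,1,-2.5,0.1],[2.6,-0.1,1.5,-2.5,0.1],[2.8,-0.1,1.7,-2.5,0.1],[2.8,-0.1,1.7,-2.5,0.1]]'
python3 - <<'E'
from h import *
p,d=snap('side','side3')
go(c2w(-.1175,.076,.05),-67.06)
C=w2c(cloud('side',d)); m=(C[...,2]<.145)&(C[...,2]>.05)&(d>0)&(np.hypot(C[...,0]+.1175,C[...,1]-.076)<.075); Q=C[m]; print(len(Q)); 
for s in(1,-1):
    q=Q[(Q[:,1]-.076)*s>0]; 
    if len(q): print(s,np.percentile(q,[1,50,99],axis=0).round(4), np.sort(q[:,2])[:8].round(4))
cv2.imwrite('pics/zd3.png',cv2.resize(p[100:290,220:400,::-1],None,fx=3.1,fy=3.1,interpolation=cv2.INTER_CUBIC))
E
```

```text
clock: 5.5
position: [0.5338, 0.1107, 0.1149]
ee_rot: [0.98, 0.198, -0.0, 0.0]
ft_force: [-0.4, -0.3, -0.3]
grip_width: 0.898
at [0.5337 0.1107 0.1155] cab [-0.1173  0.0736  0.1155] head -67.15 clk 5.55 | shift [ 0.013 -0.059  1.638] turn -0.02 F [-0.4  0.1  0.4] g 0.9
93
1 [[-0.1393  0.1134  0.125 ]
 [-0.1294  0.1206  0.1372]
 [-0.1176  0.1264  0.1447]] [0.1248 0.1251 0.1258 0.1264 0.1268 0.127  0.1284 0.1291]
-1 [[-0.1076  0.0336  0.1257]
 [-0.0974  0.0376  0.1297]
 [-0.0948  0.0405  0.1426]] [0.1256 0.1262 0.1276 0.1284 0.1292 0.1294 0.1296 0.1297]
```

View pics/zd3.png

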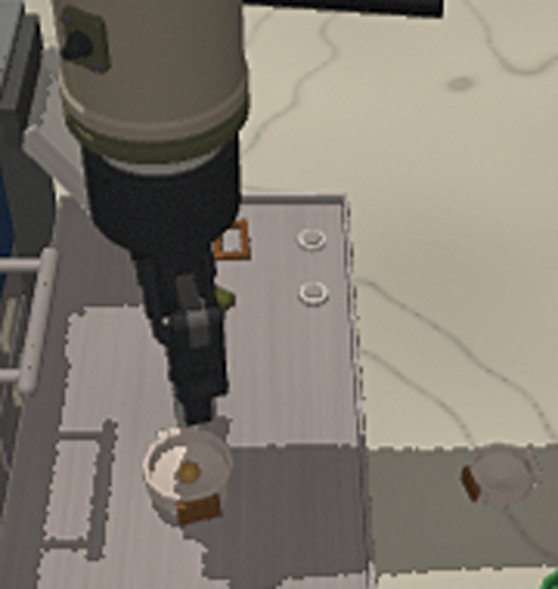

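```bash
python3 -m pendant '[[0.01,-0.06,0.6,0,0.1],[0.01,-0.06,1.2,0,0.1],[0.01,-0.06,1.8,0,0.1],[0.01,-0.06,2.3,0,0.1],[0.01,-0.06,2.6,0,0.1]]'
python3 - <<'E'
from h import *
p,d=snap('side','side4')
go(c2w(-.1175,.076,.003),-67.06)
cv2.imwrite('pics/zd4.png',cv2.resize(p[190:290,220:350,::-1],None,fx=6,fy=6,interpolation=cv2.INTER_CUBIC))
E
```

```text
clock: 6.18
position: [0.5331, 0.1134, 0.0115]
ee_rot: [0.98, 0.198, 0.0, -0.0]
ft_force: [0.2, -0.9, 0.6]
grip_width: 0.901
at [0.5325 0.1132 0.0103] cab [-0.1182  0.0762  0.0103] head -67.12 clk 6.225 | shift [0.016 0.01  0.183] turn -0.01 F [-1.   0.4 -1. ] g 0.901
```

View pics/zd4.png

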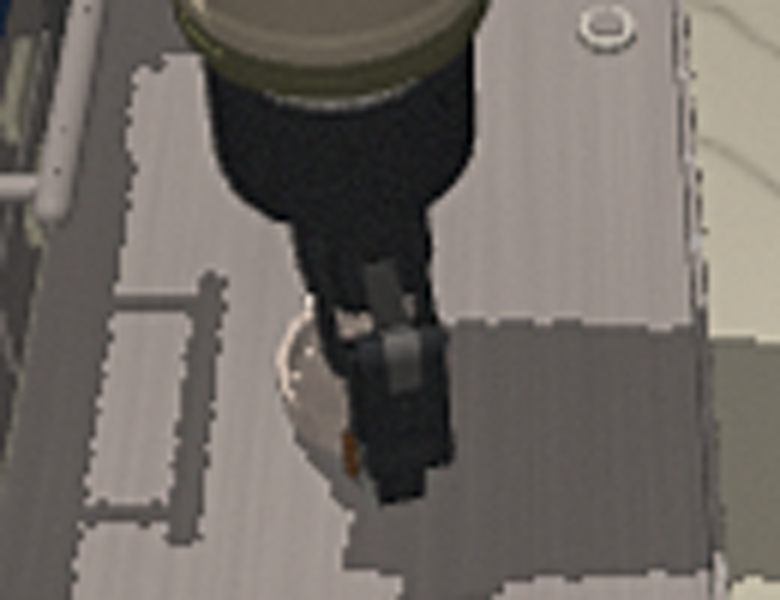

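Run:
```python
from h import *
p,d=tosee('side4'); C=w2c(cloud('side',d)); hs=cv2.cvtColor(p,cv2.COLOR_RGB2HSV).astype(int)
n=np.array([np.cos(np.radians(105.6)),np.sin(np.radians(105.6))]); t=np.array([n[1],-n[0]])
D=C[...,:2]-np.array([-.1175,.076]); N=D@n; T=D@t
dark=(p.max(-1)<70)&(C[...,2]<.05)&(C[...,2]>.008)&(N>.03)&(N<.07)&(abs(T)<.04)
for a,b in((.01,.02),(.02,.03),(.03,.04),(.04,.05)):
    m=dark&(C[...,2]>a)&(C[...,2]<b)
    if m.sum(): print(a,m.sum(),'T',np.percentile(T[m],[3,50,97]).round(4),'N',np.percentile(N[m],[3,97]).round(4))
br=(hs[...,0]<20)&(hs[...,1]>110)&(abs(T)<.03)&(N>.02)&(N<.04); print('lug',br.sum(),T[br].min(),T[br].max(),N[br].max())
o=manip.get_obs()['position']; q=w2c(o)[:2]-np.array([-.1175,.076]); print('tcp T,N',q@t,q@n)
```

```text
0.02 7 T [0.0021 0.0103 0.0122] N [0.0307 0.0487]
0.03 24 T [-0.0062  0.0019  0.0115] N [0.0316 0.0534]
0.04 14 T [-0.0065  0.0001  0.0092] N [0.0449 0.0535]
lug 11 0.010115418675473315 0.01290184403899495 0.032494294477055236
tcp T,N -0.0006203260930176186 0.00041223788973633266
```

```bash
python3 -m pendant '[[0.01,0.01,0.1,0,0.13],[0.01,0.01,0.18,0,0.16],[0.01,0.01,0.18,0,0.19],[0.01,0.01,0.18,0,0.21],[0.01,0.01,0.18,0,0.23]]' 25;  python3 -m pendant '[[0,0,0,0,0.25],[0,0,0,0,0.26],[0,0,0,0,0.27],[0,0,0,0,0.28],[0,0,0,0,0.29]]' 25; python3 -m pendant '[[0,0,0,0,0.31],[0,0,0,0,0.34],[0,0,0,0,0.4],[0,0,0,0,0.6],[0,0,0,0,1]]' 30
python3 - <<'E'
from h import *
p,d=snap('side','side5')
go(c2w(-.1175,.076,.003),-67.06)
cv2.imwrite('pics/zd5.png',cv2.resize(p[190:290,220:350,::-1],None,fx=6,fy=6,interpolation=cv2.INTER_CUBIC))
E
```

```text
clock: 6.85
position: [0.5341, 0.113, 0.0043]
ee_rot: [0.98, 0.198, 0.0, -0.0]
ft_force: [0.2, 1.1, -0.4]
grip_width: 0.766
clock: 7.48
position: [0.534, 0.113, 0.0043]
ee_rot: [0.98, 0.198, 0.0, -0.0]
ft_force: [-2.4, 1.0, 4.7]
grip_width: 0.724
clock: 8.1
position: [0.534, 0.113, 0.0043]
ee_rot: [0.98, 0.198, -0.0, -0.0]
ft_force: [-2.0, -0.5, 6.3]
grip_width: 0.721
at [0.534  0.113  0.0043] cab [-0.1168  0.0759  0.0043] head -67.13 clk 8.15 | shift [-0.016 -0.008  0.032] turn -0.01 F [-2.1  0.5  5.6] g 0.72
```

View pics/zd5.png

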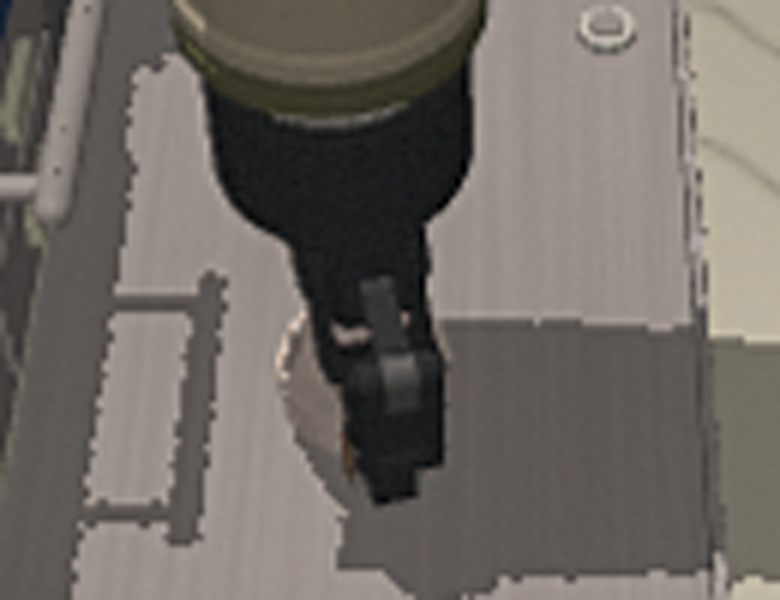

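```bash
python3 -m pendant '[[0,0,0,0,1],[0,0,-0.04,0,1],[0,0,-0.12,0,1],[0,0,-0.24,0,1],[0,0,-0.4,0,1]]' 40; python3 -m pendant '[[0,0,-0.2,0,1],[0,0,-0.4,0,1],[0,0,-0.6,0,1],[0,0,-0.75,0,1],[0,0,-0.85,0,1]]'
python3 - <<'E'
from h import *
p,d=snap('side','side6')
go(c2w(-.20,.05,.19),7.34)
cv2.imwrite('pics/zd6.png',cv2.resize(p[150:290,220:370,::-1],None,fx=5,fy=5,interpolation=cv2.INTER_CUBIC)[:600])
E
```

```text
clock: 8.78
position: [0.534, 0.1128, 0.0204]
ee_rot: [0.98, 0.198, -0.0, 0.0]
ft_force: [-0.4, 0.6, -1.7]
grip_width: 0.718
clock: 9.4
position: [0.5341, 0.113, 0.0546]
ee_rot: [0.98, 0.198, 0.0, -0.0]
ft_force: [0.9, -0.4, -0.7]
grip_width: 0.717
at [0.5343 0.113  0.0549] cab [-0.1165  0.0758  0.0549] head -67.13 clk 9.45 | shift [-2.181  0.062 -3.38 ] turn -12.41 F [-0.1 -0.1 -0.4] g 0.718
```

View pics/zd6.png

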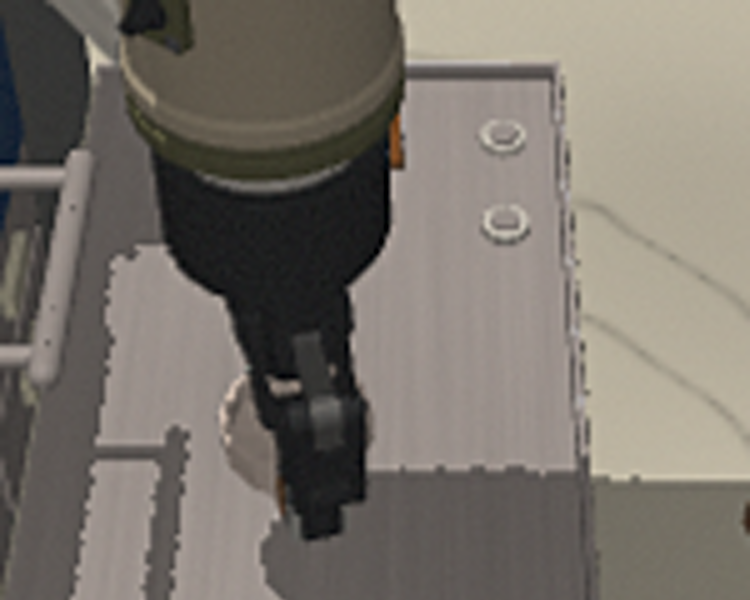

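```bash
python3 -m pendant '[[-0.02,-0.005,-0.1,0,1],[-0.06,-0.02,-0.25,0,1],[-0.14,-0.04,-0.45,0,1],[-0.24,-0.065,-0.65,0,1],[-0.36,-0.1,-0.85,0,1]]'; python3 -m pendant '[[-0.12,-0.035,-0.2,0,1],[-0.24,-0.07,-0.4,0,1],[-0.36,-0.1,-0.6,0,1],[-0.48,-0.13,-0.8,0,1],[-0.6,-0.165,-1,0,1]]';  python3 -m pendant '[[-0.09,-0.025,-0.2,0,1],[-0.15,-0.04,-0.4,0,1],[-0.19,-0.05,-0.55,0,1],[-0.21,-0.055,-0.65,0,1],[-0.21,-0.055,-0.7,0,1]]'
python3 - <<'E'
from h import *
p,d=snap('side','side7'); p2,d2=snap('top','top7')
go(c2w(-.165,.076,.16),7.34)
cv2.imwrite('pics/zd7.png',cv2.resize(p[100:240,230:380,::-1],None,fx=4,fy=4,interpolation=cv2.INTER_CUBIC)[:600])
E
```

```text
clock: 10.07
position: [0.5189, 0.1109, 0.0888]
ee_rot: [0.98, 0.198, 0.0, -0.0]
ft_force: [0.5, 0.6, -1.8]
grip_width: 0.725
clock: 10.7
position: [0.4941, 0.1077, 0.1286]
ee_rot: [0.98, 0.198, 0.0, -0.0]
ft_force: [-0.2, -0.3, -2.0]
grip_width: 0.717
clock: 11.32
position: [0.4859, 0.1065, 0.1563]
ee_rot: [0.98, 0.198, 0.0, -0.0]
ft_force: [0.6, -0.1, -0.7]
grip_width: 0.72
at [0.486  0.1065 0.1562] cab [-0.1652  0.0755  0.1562] head -67.13 clk 11.425 | shift [ 0.009 -0.009 -0.096] turn -12.41 F [ 1.1  0.1 -0.5] g 0.721
```

View pics/side7.png

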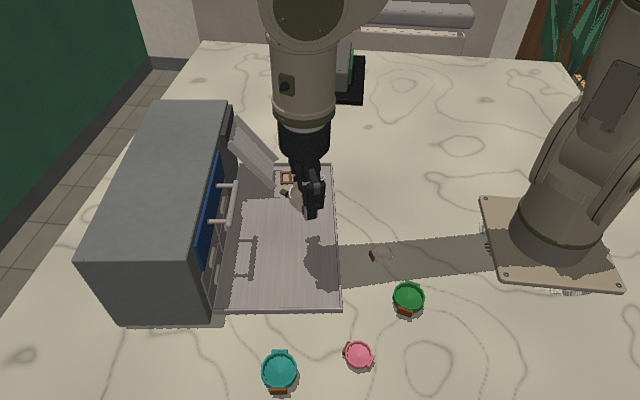

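View pics/top7.png

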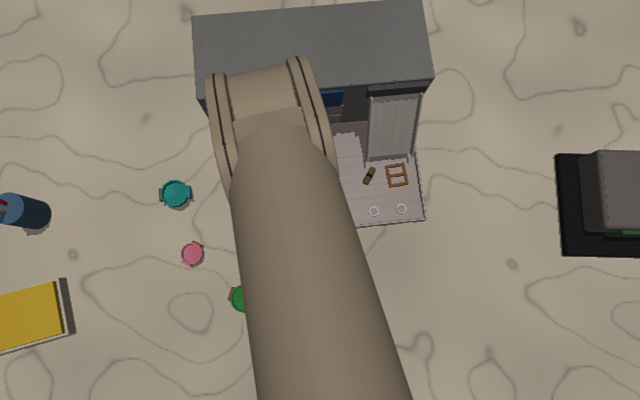

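The dish is held in the air near (305,200), and the bystanders are untouched. Now the turn.

```bash
python3 -m pendant '[[0,0,-0.02,-0.1,1],[0,0,-0.05,-0.3,1],[0,0,-0.08,-0.65,1],[0,0,-0.1,-1.1,1],[0,0,-0.1,-1.6,1]]'; python3 -m pendant '[[0,0,0,-0.5,1],[0,0,0,-1,1],[0,0,0,-1.5,1],[0,0,0,-2,1],[0,0,0,-2.5,1]]'; python3 -m pendant '[[0,0,0,-0.5,1],[0,0,0,-1,1],[0,0,0,-1.5,1],[0,0,0,-2,1],[0,0,0,-2.5,1]]'; python3 -m pendant '[[0,0,0,-0.5,1],[0,0,0,-1,1],[0,0,0,-1.5,1],[0,0,0,-2,1],[0,0,0,-2.5,1]]'
python3 -c "
from h import *
go(c2w(-.165,.076,.16),7.34)"
```

```text
clock: 12.05
position: [0.4859, 0.1065, 0.1602]
ee_rot: [0.96, 0.281, 0.0, -0.0]
ft_force: [1.2, 0.6, -2.2]
grip_width: 0.716
clock: 12.68
position: [0.4859, 0.1065, 0.1601]
ee_rot: [0.915, 0.404, 0.0, -0.0]
ft_force: [-0.1, -0.7, -1.6]
grip_width: 0.72
clock: 13.3
position: [0.4859, 0.1065, 0.1601]
ee_rot: [0.854, 0.52, 0.0, -0.0]
ft_force: [-0.2, -0.5, -1.2]
grip_width: 0.72
clock: 13.92
position: [0.4859, 0.1065, 0.1601]
ee_rot: [0.779, 0.627, 0.0, -0.0]
ft_force: [-0.2, -0.2, -0.6]
grip_width: 0.721
at [0.4859 0.1065 0.1601] cab [-0.1653  0.0755  0.1601] head -12.34 clk 13.925 | shift [0.014 0.003 0.003] turn -3.28 F [-0.2 -0.2 -0.6] g 0.721
```

```bash
python3 -m pendant '[[0,0,0,-0.5,1],[0,0,0,-1,1],[0,0,0,-1.5,1],[0,0,0,-2,1],[0,0,0,-2.4,1]]'; python3 -m pendant '[[0,0,0,-0.35,1],[0,0,0,-0.6,1],[0,0,0,-0.77,1],[0,0,0,-0.86,1],[0,0,0,-0.88,1]]';python3 -m pendant '[[0,0,0,0,1],[0,0,0,0,1],[0,0,0,0,1]]'
python3 - <<'E'
from h import *
p,d=snap('side','side8'); p2,d2=snap('top','top8')
go(c2w(-.165,.076,.16),7.34)
cv2.imwrite('pics/zd8.png',cv2.resize(p[130:260,250:400,::-1],None,fx=4.5,fy=4.5,interpolation=cv2.INTER_CUBIC)[:600])
E
```

```text
clock: 14.55
position: [0.4859, 0.1065, 0.1601]
ee_rot: [0.694, 0.72, 0.0, -0.0]
ft_force: [-0.6, 0.1, -0.9]
grip_width: 0.72
clock: 15.18
position: [0.4859, 0.1065, 0.1601]
ee_rot: [0.662, 0.75, 0.0, -0.0]
ft_force: [0.1, 0.0, -1.8]
grip_width: 0.717
clock: 15.55
position: [0.4859, 0.1065, 0.1601]
ee_rot: [0.662, 0.75, 0.0, -0.0]
ft_force: [0.6, -0.1, -1.5]
grip_width: 0.721
at [0.4859 0.1065 0.1601] cab [-0.1653  0.0756  0.1601] head 7.15 clk 15.65 | shift [0.011 0.008 0.002] turn -0.03 F [-0.3  0.2 -2.4] g 0.717
```

View pics/zd8.png

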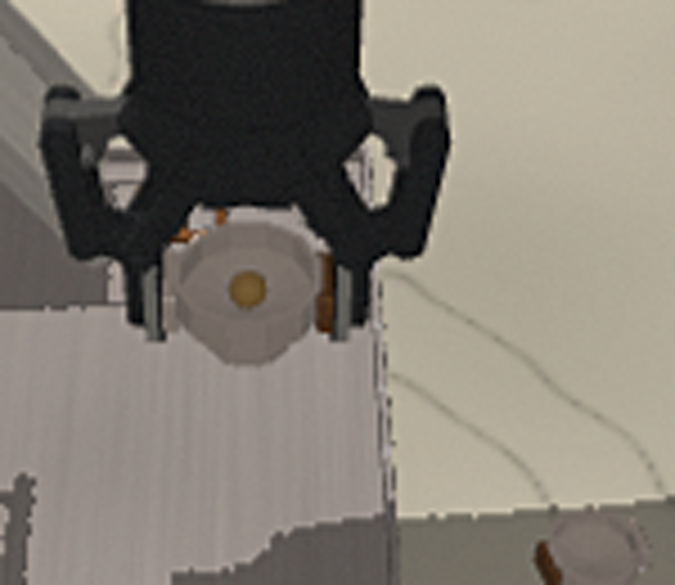

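View pics/top8.png

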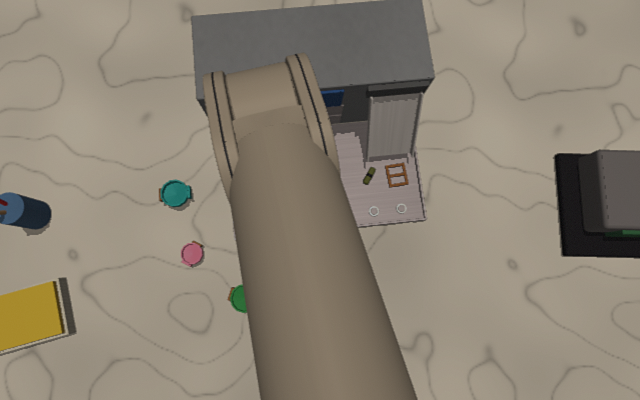

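The bead sits in the middle at about (248,290) in the crop, with the bronze lug on the outward pad. Now a numeric check.

Run:
```python
from h import *
p,d=tosee('side8'); C=w2c(cloud('side',d)); hs=cv2.cvtColor(p,cv2.COLOR_RGB2HSV).astype(int)
c=np.array([-.1653,.0756]); rr=np.hypot(*(C[...,:2]-c).T).T
white=(rr<.036)&(p.max(-1)>95)&(C[...,2]>.165)&(C[...,2]<.21)&(d>0); Q=C[white]; print(len(Q),Q.min(0).round(4),Q.max(0).round(4))
rim=white&(rr>.022)&(C[...,2]>.186); r=C[rim]; A=np.c_[r[:,:2]-c,np.ones(len(r))]; print('rim plane',np.linalg.lstsq(A,r[:,2],rcond=None)[0],len(r))
br=(hs[...,0]<22)&(hs[...,1]>110)&(C[...,2]>.165)&(rr<.04); k,l,s,cc=cv2.connectedComponentsWithStats(br.astype(np.uint8))
for i in range(1,k):
    if s[i,4]>5: B=C[l==i]; print(s[i,4],cc[i].round(),B.mean(0).round(4),B.min(0).round(4),B.max(0).round(4))
b=(hs[...,0]>100)&(hs[...,0]<125)&(hs[...,1]>120)&(C[...,2]>.11)&(abs(C[...,0])<.1); print('drawer',np.percentile(C[b][:,0],[5,50]))
a=tosee('top0')[0].astype(int);e=tosee('top8')[0].astype(int); print('bystander diff',abs(a-e)[155:220,360:425].max())
```

```text
861 [-0.1983  0.048   0.1652] [-0.1309  0.1041  0.2029]
rim plane [-0.01145021  0.00083791  0.19081272] 338
43 [322. 196.] [-0.1942  0.0834  0.1869] [-0.196   0.0671  0.1742] [-0.1921  0.0895  0.1927]
46 [305. 194.] [-0.1655  0.0786  0.1868] [-0.1711  0.0732  0.1815] [-0.1596  0.0819  0.1905]
drawer [-0.00654765 -0.00594109]
bystander diff 6
```

```bash
python3 -c "
from workcell import hand_in
print(hand_in())"
```

```text
the job is handed in; nothing more can be done
None
```

I pushed the drawer home, then lifted the dish by its lugs. I turned it about 74° anticlockwise, because the bronze lug started about 16° past the cabinet's +y. I handed the job in at about 15.7 s, still holding the dish.

- **Drawer:** it hit its stop at about 25 N. Its face still measured 5.9 mm out from the cabinet face in the last picture (6 mm is fully shut).
- **Height and stillness:** the dish's underside is at about z = 0.16 m, roughly 15 cm above the tray floor. The grip holds 40 N, and the pose was unchanged over the last readings.
- **Lug direction:** the tool is within 0.2° of straight out from the cabinet face. The visible part of the bronze lug suggests up to about 2° off, but part of the lug is hidden, so that reading is weak.
- **Level:** the tool points straight down. A plane fitted to the rim reads 0.7° off level, which I take as measurement noise.
- **Bead:** it measured within about 3 mm of the dish axis, and part of that is because only its near side is visible.
- **Bystanders:** the top-view area with the buckle, toggle and buttons looks the same as at the start.

The top camera could not see the dish at the end because the arm was in the way, so all the dish checks come from the side camera.

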